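Show the coded filter plate to the code reader, label up

ROBOT

A 6-joint arm with a two-finger parallel gripper is mounted at the origin on the work surface. World frame = base frame: x ahead of the robot, y to its left, z up, the work surface at z = 0. Lengths are in m, angles in rad, forces in N, time in s.
With the tool pointing down it reaches from about 0.35 to 0.975 m from the base axis. Payload 4.9 kg.
Tool frame: the origin (TCP) lies on the front face of the gripper's body, between the roots of the fingers; the fingertips stand ctrl.finger_overhang ahead of it and the grasp point (between the pads) lies 54 mm ahead of it (ctrl.finger_overhang is the distance from the TCP to the fingertips, in m); z points along the fingers, y is the line along which they close (so a half turn about z gives the same grasp; the last joint's range is limited). The gripper opens to 85 mm and grips with 20 to 120 N. Pads are 22 mm wide; open, the fingers measure 114 mm over their backs; the gripper's body (76 mm by 85 mm) begins 54 mm behind the grasp point. The pads swing forward as they close: fully open they stand 13 mm farther back than shut.
Start: joints at [1.141, 0.053, 1.613, -0, 1.476, -0.119], TCP at [0.191, 0.595, 0.304] pointing down, gripper open.
Joint ranges: [-3.01, 3.01], [-1.01, 2.22], [0.06, 2.58], [-1.02, 4.17], [0.09, 2.62], [-3.14, 3.14]. Speed limits (rad/s): [2.57, 2.57, 3.14, 3.14, 3.14, 3.14].

INTERFACE

Orientations are given as a rotation vector (axis times angle).
In Python, from station import ctrl, vision gives the robot as it stands. The module is installed in compiled form; this text tells all that it offers.
- The arm moves only by the tool drive_tool, never from a script. Its argument "rows" is a list of rows, each a list of 2 entries, a list of its own where there are three numbers: the shift along the tool's x, y, z in m, then the turn about the tool's z in rad. A call has 1 to 10 rows; each row shifts and turns the commanded pose from where the row before left it, along the tool's axes as they then stand; what a row does not reach is not made up. A row lasts 1/10 s, in which the tool goes at most 50 mm and 8.59 degrees, less where a joint would pass 70% of its speed; a pose out of reach is approached as far as the arm can. A call with a gripper value outside its range is refused whole. "jaw" is the closure, from 0 (fully open) to 1 (shut), set as the call begins (left out, the last holds). The fingers move at their own pace and stop on an object; "grip_force" is the grip in N (left out, the last holds). Time passes only in rows, so rows that do not move let the fingers close. It gives the time, the measured TCP pose, the force, the opening and the grip force at its end, in the units of the state.
- ctrl.get_obs(): the state, without advancing time (a new reading comes with each control period).
- vision.get_image(name): name is "scene" or "top" or "wrist"; returns a dict with "image" (384x512x3 uint8, blue, green, red), "vertical_fov" (degrees; the focal length in pixels is half the picture's height over the tangent of half this angle, whatever the lens; pixels are square), "cx", "cy" (the principal point, pixels), "dist_coeffs" ([k1, k2, p1, p2, k3] as OpenCV has them; the pictures are not rectified), "R" (3x3) and "t" (3): a world point X has camera coordinates R X + t. Camera axes: x right, y down, z forward; pixel columns grow to the right and rows downward; lengths in m; the calibration is good to about 2 mm. A picture is of the moment at which its call begins. There is no depth.
- ctrl.finish_job(): hands the job in; it is judged then, once.
The state is a dict: "t": time; "q": joint angles; "dq": joint speeds; "effort": joint torques, N m; "tool_pos": TCP position; "tool_rot": TCP orientation; "contact_force": force on the tool from outside, world axes, zero at the start; "wrist_torque": the same for the moment, N m; "opening": finger opening in m; "grip_force": force on a finger pad.
Only numpy, scipy, OpenCV 4.12 (cv2) and the standard library are available. Lean on these libraries where they do the work, as an engineer would, in place of code of your own. Each camera call takes 0.05 s, during which the arm holds its last target. There are 200 camera calls.

TASK

Three glass filter plates with matt ends stand in the steel rack; one has a square notch at an upper corner, which marks its label end (seen with the notch at the upper left, its label side faces you). Take that plate out by its clear middle, keeping your fingers off the label end, and show it to the code reader: the label end straight above the black disc and about 17 cm above the table, label side turned up by about 45 degrees to look squarely into the lens, the plate's long edges level. Finish while still holding it there, still and touching nothing else; leave the other plates standing and everything else where it is.

Things in the scene. Friction and masses are not known exactly. Their poses are not given: they have to be found in the camera images.
- coded: glass plate 110 long, 70 high, 10 mm thick, 0.19 kg, on edge in the rack; outer 30 mm of both ends matt white, middle clear. The only one with a square notch (20 x 20 mm) in an upper corner, marking the label end. Seen with the notch at the upper left, the label side faces you. Origin: centre of the underside; x along its length, notched end at +x; label side is the +y face; z up to the notch
- label (a point): centre of the label area, on the coded plate's label side (+y face): 40 mm from the plate's middle towards the notched end and 25 mm above its lower edge
- plain_a: a plain filter plate, same size and glass, both ends matt, all four corners whole; stands in another slot. Axes as for the coded plate (origin: centre of its lower edge face). Leave it standing
- plain_b: a second plain filter plate, just like the first, in the remaining slot. Leave it standing
- rack: fixed steel rack, foot 134 x 150, 6 mm thick, turned any way; origin: centre of underside. 3 slots along its x, 55 mm apart along y. Plates stand on the foot (top edges 76 mm above the table) between posts 32 mm high on both sides, 45 mm from the plate's middle, 1.5 mm play a side, and 22 mm high end posts 60 mm from the middle. The middle of each plate is free of posts
- reader: fixed code reader: foot block 120 x 120, 30 mm high, column 355 mm high, slanted head (70 mm wide, top 400 mm up), flat tongue 60 mm wide reaching 280 mm towards the robot side. A raised black disc (44 mm wide, top 9 mm above the table) lies on the tongue. Origin: on the table under the disc's centre; +x along the tongue to the block, whose centre is 235 mm away, z up
- lens (a point): the reader's lens, 155 mm along +x from the reader's origin and 325 mm above the table; it looks down and along the tongue at 45 degrees
- read_point (a point): the point where the lens is focused: straight above the middle of the disc, 170 mm above the table and 219 mm from the lens
- jar1: a small lidded sample jar, 40 mm wide, 68 mm high (origin: centre of its underside). Bystander: leave it where it stands
- jar2: another such jar (origin: centre of its underside). Bystander: leave it where it stands
- jar3: another such jar (origin: centre of its underside). Bystander: leave it where it stands
- sieve: round open steel dish, 120 mm wide, 45 mm high (origin: centre of its underside). Bystander: leave it where it stands
- bowl: round steel bowl, 130 mm wide, 55 mm high (origin: centre of its underside). Bystander: leave it where it stands
- wash_bottle: clear bottle, 64 mm wide, 130 mm high (origin: centre of its underside). Bystander: leave it where it stands
- tip_box: white box of pipette tips, 90 x 120 mm, 83 mm high (origin: centre of its underside). Bystander: leave it where it stands
Not all that is in view belongs to the job. Leave any purple or yellow look-alike of the plain_b alone. Leave any brown look-alike of the coded alone.

How it is judged:
On the way:
1. the coded plate is lifted out of the rack in the fingers (contact force between the fingers and coded above 1 N and contact force between coded and rack below 0.05 N and contact force between coded and reader below 0.05 N and height (world z) of coded above 0.045 m), for 0.2 s.
At the end, for the whole second after the job is handed in: Coded plate held still, clear of rack and reader, label centre within 30 mm of the read point, label side towards the lens, 27-63 deg from vertical, long edges within 17 deg of square, grasp at most 12 mm off its middle to the label; plain plates within 20 mm, the rest within 30 mm (contact force between the fingers and coded above 1 N and contact force between coded and rack below 0.05 N and contact force between coded and reader below 0.05 N and distance between label and read_point below 0.03 m and angle between coded's own y axis and vertical between 0.47 and 1.1 rad and angle between the x axis of coded and the y axis of reader, either way round below 0.3 rad and y of lens in the frame of coded above 0.14 m and x of the grasp point in the frame of coded below 0.012 m and height (world z) of coded above 0.08 m and linear speed of coded below 0.02 m/s and angular speed of coded below 0.15 rad/s and not (distance of any of plain_a, plain_b from where it was at the start of the episode above 0.02 m or angle between any of plain_a, plain_b's own z axis and vertical above 0.35 rad) and not (distance of any of jar1, jar2, jar3, sieve, bowl, wash_bottle, tip_box from where it was at the start of the episode above 0.03 m or angle between any of jar1, jar2, jar3, sieve, bowl, wash_bottle, tip_box's own z axis and vertical above 0.35 rad)); the arm keeps its last pose, push and grip.
It fails at once if a plain plate is moved by more than 20 mm or tipped (distance of any of plain_a, plain_b from where it was at the start of the episode above 0.02 m or angle between any of plain_a, plain_b's own z axis and vertical above 0.35 rad).
It fails at once if a bystander is moved by more than 30 mm or tipped (distance of any of jar1, jar2, jar3, sieve, bowl, wash_bottle, tip_box from where it was at the start of the episode above 0.03 m or angle between any of jar1, jar2, jar3, sieve, bowl, wash_bottle, tip_box's own z axis and vertical above 0.35 rad).
It also fails if it takes over 35 s, if anything falls off the work surface, if the arm or the gripper's body presses on something with over 40 N, if the wrist force passes 120 N, or if a joint passes its speed limit or range.

## Working session

There is one attempt and no reset: what is moved stays moved. The work goes in short steps, Python scripts to look and compute and a tool call to move; the robot and the scene stay as the last step left them, time stands still between calls to the robot, and variables do not carry over. Pictures are saved under pics/ and viewed, at most 10 in all, crops included, and the job is handed in when it is done.

Besides the shell and the picture viewer there is one more tool, called after "Call:" by a JSON object that holds its "method" and its "body", one argument or row to a line. drive_tool: Moves the arm, as the interface text tells. Its arguments: {"type":"object","properties":{"rows":{"type":"array","items":{"type":"array"}},"jaw":{"type":"number"},"grip_force":{"type":"number"}},"required":["rows"]}

```bash
mkdir -p pics; cat > h.py <<'E'
import numpy as np, cv2, pickle
from station import ctrl, vision
def grab(n):
    d=vision.get_image(n); pickle.dump(d,open(f'{n}.pkl','wb')); return d
def load(n): return pickle.load(open(f'{n}.pkl','rb'))
def K(d):
    f=d['image'].shape[0]/2/np.tan(np.radians(d['vertical_fov'])/2)
    return np.array([[f,0,d['cx']],[0,f,d['cy']],[0,0,1]])
def ray(d,p):
    u=cv2.undistortPoints(np.array([[p]],float),K(d),np.array(d['dist_coeffs'],float))[0,0]
    R=np.array(d['R']);t=np.array(d['t']); return -R.T@t, R.T@np.array([u[0],u[1],1.])
def onz(d,p,z):
    o,v=ray(d,p); return o+v*(z-o[2])/v[2]
def proj(d,X):
    r,_=cv2.Rodrigues(np.array(d['R'],float))
    return cv2.projectPoints(np.array(X,float).reshape(-1,1,3),r,np.array(d['t'],float),K(d),np.array(d['dist_coeffs'],float))[0][:,0]
E
python3 - <<'E'
from h import *
a=grab('scene');b=grab('top');w=grab('wrist')
for n,d in (('scene',a),('top',b)):
    cv2.imwrite(f'pics/{n}1.png',cv2.resize(d['image'],(800,600),interpolation=cv2.INTER_CUBIC))
    print(n,-np.array(d['R']).T@d['t'],d['vertical_fov'],d['dist_coeffs'])
print(ctrl.finger_overhang,ctrl.get_obs())
E
```

```text
scene [1.13749326 0.57372628 1.44988246] 44.199193682059736 [-0.13893171  0.          0.          0.          0.        ]
top [ 0.46038442 -0.01162374  1.73387919] 46.68328052491458 [-0.01232444  0.          0.          0.          0.        ]
0.0726 {'t': 0.15, 'q': array([ 1.14101363e+00,  5.32376559e-02,  1.61392981e+00,  1.49300176e-05,
        1.47600025e+00, -1.19004935e-01]), 'dq': array([ 5.18478547e-04, -4.14552838e-03, -3.70990587e-03, -4.05914585e-04,
       -8.76908601e-04, -8.94771621e-05]), 'effort': array([ 2.16700191e-04, -3.94242775e+01, -3.70721447e+01, -1.64957532e-04,
        4.65100631e-03,  3.34328047e-05]), 'tool_pos': array([0.19097661, 0.59473833, 0.30295438]), 'tool_rot': array([-4.86140209e-01, -3.10330392e+00,  2.37488219e-03]), 'contact_force': array([-0.1634225 ,  0.41980988, -0.76147691]), 'wrist_torque': array([ 0.05076992,  0.03818429, -0.01304737]), 'grip_force': 0.0, 'opening': 0.08534476910097287}
```

View pics/scene1.png

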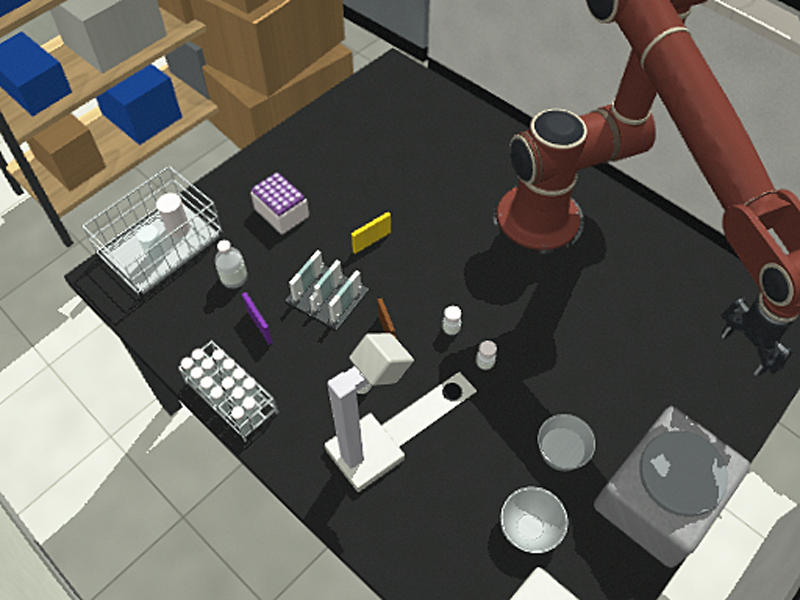

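View pics/top1.png

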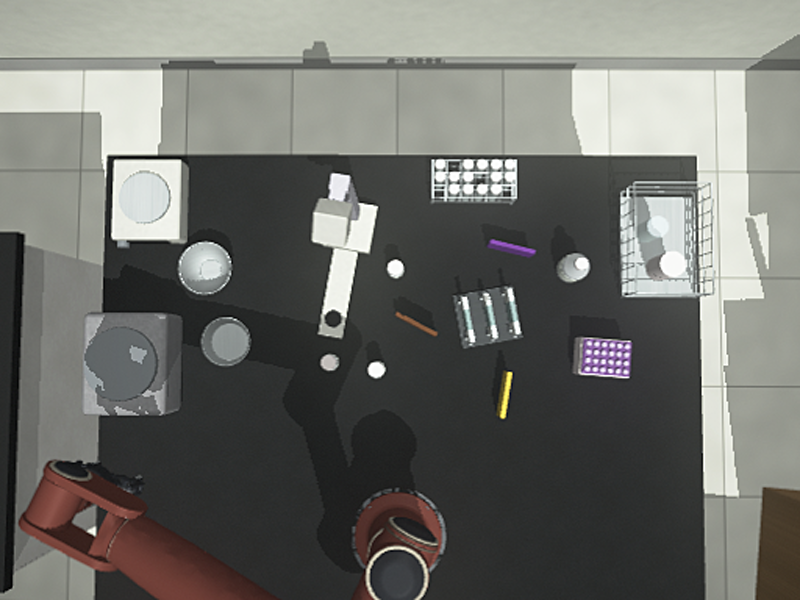

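The scene view shows the rack at about (328,288) and the reader's disc at (452,391). In the top view they are at (488,317) and (333,318). I'll crop in on the rack.

```bash
python3 - <<'E'
from h import *
a=load('scene')['image'][155:215,178:240];b=load('top')['image'][175:230,282:342]
c=[cv2.resize(x,(400,400),interpolation=cv2.INTER_CUBIC) for x in (a,b)]
print([400/x.shape[1] for x in(a,b)],[400/x.shape[0] for x in(a,b)])
cv2.imwrite('pics/crop1.png',np.hstack(c))
s=512/800;t=load('top')
for n,p,z in (('rackc',(488,317),.076),('disc',(333,318),.009),('head',(332,222),.4)):
    print(n,onz(t,(p[0]*s,p[1]*s),z))
s_=load('scene'); print('disc',onz(s_,(452*s,391*s),.009))
# disc centroid by mask in the top view
E
```

```text
[6.451612903225806, 6.666666666666667] [6.666666666666667, 7.2727272727272725]
rackc [ 0.53273927 -0.21526668  0.076     ]
disc [0.53134403 0.16125425 0.009     ]
head [0.70148822 0.1259833  0.4       ]
disc [0.53171846 0.16537783 0.009     ]
```

View pics/crop1.png

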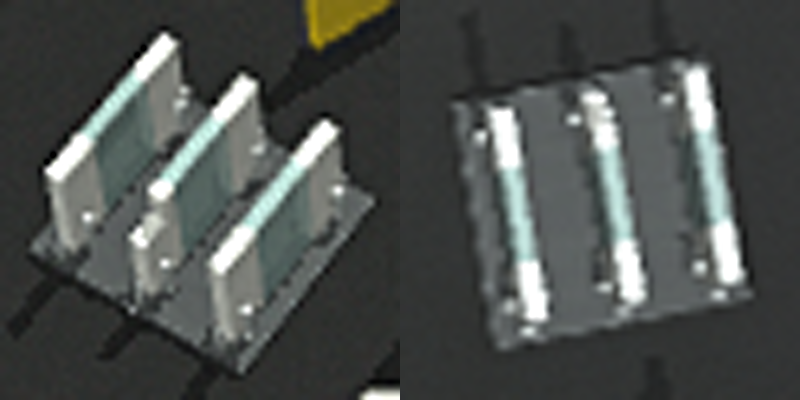

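The rack holds three candidate plates. In crop pixels they are the left plate (110,140 in scene, 515,210 in top), the middle plate (200,185, 615,200) and the right plate (275,240, 710,170). The purple, yellow and brown ones stand outside the rack. Only the middle plate has the notch, at crop (150,215), which is its far (+x) end. The notch is at the upper left when seen from +y, so the label faces +y.

The drive only turns about the tool's z axis. I'll have to get the 45° tilt by pushing past the tool-down reach, so I'll test how that behaves.

```bash
python3 - <<'E'
from h import *
t=load('top');s=load('scene')
im=t['image']; g=im.min(axis=2)
def fit(d,m,off,z):
    n,l,st,c=cv2.connectedComponentsWithStats(m.astype(np.uint8),connectivity=8)
    for i in range(1,n):
        if st[i,4]<30: continue
        ys,xs=np.nonzero(l==i); P=np.array([onz(d,(x+off[0],y+off[1]),z)[:2] for x,y in zip(xs,ys)])
        c0=P.mean(0);w,v=np.linalg.eigh(np.cov(P.T));u=v[:,1]*np.sign(v[0,1]); q=(P-c0)@u;k=(P-c0)@v[:,0]
        print(st[i],c0.round(4),'az',np.arctan2(u[1],u[0]).round(3),'len',np.ptp(q).round(4),'wid',np.ptp(k).round(4),'mid',(c0+u*(q.max()+q.min())/2).round(4))
for th in (140,165): print(th); fit(t,g[175:230,282:342]>th,(282,175),.076)
print('scene'); g2=s['image'].min(axis=2); fit(s,g2[155:215,178:240]>165,(178,155),.076)
print('tongue+foot'); fit(t,g[130:225,195:245]>150,(195,130),.006)
# disc
for d,(x0,y0,x1,y1) in ((t,(206,196,220,211)),(s,(280,242,300,259))):
    m=(d['image'][y0:y1,x0:x1].max(axis=2)<70).astype(np.uint8)
    c,_=cv2.findContours(m,0,1); c=max(c,key=cv2.contourArea); M=cv2.moments(m)
    print('disc',m.sum(),onz(d,(x0+M['m10']/M['m00'],y0+M['m01']/M['m00']),.009))
E
```

```text
140
[ 42   9  10  30 100] [ 0.5479 -0.2754] az 0.185 len 0.1109 wid 0.0148 mid [ 0.5494 -0.2751]
[ 27  12  10  32 103] [ 0.5371 -0.2211] az 0.198 len 0.1168 wid 0.0157 mid [ 0.5354 -0.2215]
[ 11  15  11  29 105] [ 0.5304 -0.1659] az 0.211 len 0.1081 wid 0.0235 mid [ 0.5286 -0.1663]
165
[43  9  8 30 81] [ 0.5483 -0.2757] az 0.184 len 0.1102 wid 0.0117 mid [ 0.5491 -0.2755]
[27 13 10 29 76] [ 0.5369 -0.2211] az 0.203 len 0.108 wid 0.0138 mid [ 0.5368 -0.2211]
[13 15  9 29 79] [ 0.5299 -0.1671] az 0.186 len 0.1079 wid 0.0133 mid [ 0.5287 -0.1673]
scene
[ 7  5 20 22 66] [ 0.5494 -0.2734] az 0.182 len 0.1085 wid 0.0103 mid [ 0.5489 -0.2735]
[23 11 17 19 60] [ 0.5265 -0.2216] az 0.18 len 0.0898 wid 0.0118 mid [ 0.5283 -0.2212]
[33 18 19 23 75] [ 0.5292 -0.1652] az 0.184 len 0.1098 wid 0.0115 mid [ 0.529  -0.1653]
tongue+foot
[   5    0   42   86 1789] [0.6967 0.1425] az -0.091 len 0.3387 wid 0.1569 mid [0.6559 0.1462]
disc 80 [0.53092896 0.16268909 0.009     ]
disc 140 [0.53160655 0.16364112 0.009     ]
```

Call:
{"method": "drive_tool", "body": {
  "rows": [
    [[0,0,-0.02],-0.1],
    [[0,0,-0.02],-0.1],
    [[0.01,-0.05,0],-0.1],
    [[0.01,-0.05,0],-0.1]
  ]
}}

```text
t: 0.55
tool_pos: [0.1654, 0.4981, 0.3436]
tool_rot: [0.148, -3.138, 0.001]
contact_force: [0.7, -0.2, 0.5]
opening: 0.0851
grip_force: 0.0
```

Call:
{"method": "drive_tool", "body": {
  "rows": [
    [[0,0,0],-0.09],
    [[-0.03,-0.035,0],0],
    [[-0.03,-0.035,0],0],
    [[-0.03,-0.035,0],0],
    [[-0.03,-0.035,0],0],
    [[-0.03,-0.035,0],0],
    [[-0.03,-0.035,0],0],
    [[-0.03,-0.035,0],0],
    [[-0.03,-0.035,0],0]
  ],
  "jaw": 0.5
}}

```text
t: 1.45
tool_pos: [0.4528, 0.2642, 0.3437]
tool_rot: [0.281, -3.129, -0.0]
contact_force: [0.8, 0.9, -0.7]
opening: 0.0426
grip_force: 0.0
```

Call:
{"method": "drive_tool", "body": {
  "rows": [
    [[0,-0.045,0],0],
    [[0,-0.045,0],0],
    [[0,-0.045,0],0],
    [[0,-0.045,0],0],
    [[0,-0.045,0],0],
    [[0,-0.045,0],0],
    [[0,-0.045,0],0],
    [[0,-0.045,0],0],
    [[0,-0.045,0],0],
    [[0,-0.045,0],0]
  ]
}}

```text
t: 2.45
tool_pos: [0.5318, -0.1789, 0.3436]
tool_rot: [0.281, -3.129, -0.0]
contact_force: [0.0, 0.2, 0.2]
opening: 0.0428
grip_force: 0.0
```

Call:
{"method": "drive_tool", "body": {
  "rows": [
    [[0,-0.02,0],0],
    [[0,0,0],0]
  ]
}}

```text
t: 2.65
tool_pos: [0.5354, -0.1988, 0.3432]
tool_rot: [0.276, -3.128, -0.001]
contact_force: [-0.1, 0.4, -0.1]
opening: 0.0428
grip_force: 0.0
```

```bash
python3 - <<'E'
from h import *
from scipy.spatial.transform import Rotation as Ro
w=grab('wrist'); o=ctrl.get_obs()
R=Ro.from_rotvec(o['tool_rot']).as_matrix(); print(R.round(3))
im=w['image'].copy()
u=np.array([np.cos(.184),np.sin(.184)]);c=np.array([.539,-.2204]);n=np.array([-u[1],u[0]])
for k in(-.055,0,.055):
  P=[list(c+n*k+u*a+n*b)+[.076] for a,b in((-.055,-.005),(.055,-.005),(.055,.005),(-.055,.005))]
  cv2.polylines(im,[proj(w,P).round().astype(int)],True,(0,0,255),1)
cv2.imwrite('pics/w1.png',im)
t=load('top'); g=t['image'].min(axis=2)
L=[];Rr=[];C=[]
for y in range(168,196):
    xs=np.nonzero(g[y,200:235]>150)[0]+200
    C.append(onz(t,((xs[0]+xs[-1])/2,y),.006)); print(xs[0],xs[-1],end=' ')
C=np.array(C);p=np.polyfit(C[:,0],C[:,1],1);print('\ntongue az',np.arctan(p[0]),'y at .531',np.polyval(p,.531))
E
```

```text
[[-0.984 -0.177 -0.001]
 [-0.177  0.984  0.001]
 [ 0.001  0.001 -1.   ]]
212 227 212 227 211 227 211 226 211 226 211 226 211 226 211 226 210 225 210 225 210 225 210 225 210 225 209 225 209 224 209 224 209 224 209 224 209 224 208 223 208 223 208 223 208 223 208 223 207 223 207 222 207 222 207 222 
tongue az -0.1724996355816914 y at .531 0.16272301727538907
```

View pics/w1.png

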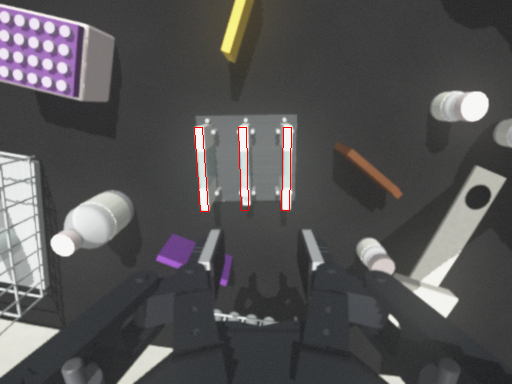

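The outlines from my measurement lie on the three plates (middle one at px 244,168), so the pose is right. I'll go down onto the middle plate.

Call:
{"method": "drive_tool", "body": {
  "rows": [
    [[0.0024,-0.0219,0],0],
    [[0,0,0.04],0],
    [[0,0,0.04],0],
    [[0,0,0.04],0],
    [[0,0,0.02],0],
    [[0,0,0],0],
    [[0,0,0],0]
  ]
}}

```text
t: 3.4
tool_pos: [0.5373, -0.2175, 0.2045]
tool_rot: [-0.284, 3.128, 0.0]
contact_force: [0.4, 0.4, 0.9]
opening: 0.0427
grip_force: 0.0
```

Call:
{"method": "drive_tool", "body": {
  "rows": [
    [[0,0,0.02],0],
    [[0,0,0.02],0],
    [[0,0,0.02],0],
    [[0,0,0.02],0],
    [[0,0,0.017],0],
    [[0,0,0],0],
    [[0,0,0],0]
  ]
}}

```text
t: 4.1
tool_pos: [0.5382, -0.2189, 0.1091]
tool_rot: [-0.282, 3.126, -0.003]
contact_force: [0.4, -0.8, 0.6]
opening: 0.0429
grip_force: 0.0
```

Call:
{"method": "drive_tool", "body": {
  "rows": [
    [[0.003,-0.0015,0],0],
    [[0,0,0],0]
  ]
}}

```text
t: 4.3
tool_pos: [0.5351, -0.2213, 0.1088]
tool_rot: [-0.281, 3.127, -0.003]
contact_force: [0.0, 0.3, 0.4]
opening: 0.0424
grip_force: 0.0
```

Call:
{"method": "drive_tool", "body": {
  "rows": [
    [[0,0,0],0],
    [[0,0,0],0],
    [[0,0,0],0],
    [[0,0,0],0],
    [[0,0,0],0]
  ],
  "jaw": 1,
  "grip_force": 60
}}

```text
t: 4.8
tool_pos: [0.5346, -0.2209, 0.1075]
tool_rot: [-0.281, 3.128, -0.001]
contact_force: [-0.2, 0.5, 4.6]
opening: 0.0093
grip_force: 59.1
```

Call:
{"method": "drive_tool", "body": {
  "rows": [
    [[0,0,-0.005],0],
    [[0,0,-0.01],0],
    [[0,0,-0.02],0],
    [[0,0,-0.03],0],
    [[0,0,-0.03],0],
    [[0,0,-0.03],0],
    [[0,0,-0.03],0],
    [[0,0,-0.03],0],
    [[0,0,-0.03],0],
    [[0,0,0],0]
  ]
}}

```text
t: 5.8
tool_pos: [0.5358, -0.2215, 0.3281]
tool_rot: [-0.281, 3.121, -0.009]
contact_force: [0.0, -0.6, -1.3]
opening: 0.0091
grip_force: 58.5
```

```bash
python3 - <<'E'
from h import *
w=grab('wrist');cv2.imwrite('pics/w2.png',w['image']);o=ctrl.get_obs();print(o['q'],o['tool_pos'],o['grip_force'])
E
```

```text
[-5.20365060e-01 -7.07681827e-02  1.70076136e+00  2.75551855e-05
  1.50633526e+00 -2.27038508e+00] [ 0.53501316 -0.22106139  0.32482013] 58.54580461978912
```

View pics/w2.png

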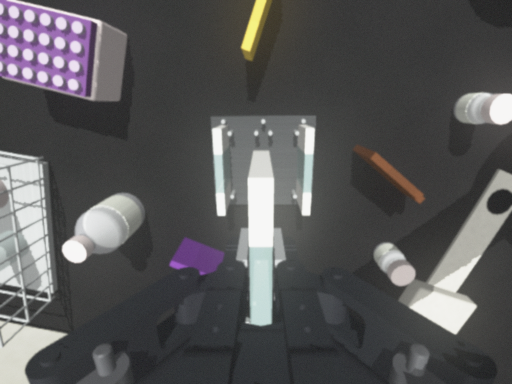

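The middle slot is empty, the coded plate is held, and both plain plates are still standing. Next I'll turn the tool so that tool y runs along the reader's x axis.

Call:
{"method": "drive_tool", "body": {
  "rows": [
    [[0,0,-0.015],0.148],
    [[0,0,-0.015],0.148],
    [[0,0,-0.015],0.148],
    [[0,0,-0.015],0.148],
    [[0,0,-0.015],0.148],
    [[0,0,-0.015],0.148],
    [[0,0,-0.015],0.148],
    [[0,0,-0.015],0.148],
    [[0,0,-0.015],0.148],
    [[0,0,-0.015],0.148]
  ]
}}

```text
t: 6.85
tool_pos: [0.5341, -0.2206, 0.4693]
tool_rot: [-1.907, -2.491, 0.001]
contact_force: [0.1, -0.1, -1.1]
opening: 0.0093
grip_force: 58.5
```

Call:
{"method": "drive_tool", "body": {
  "rows": [
    [[0,0,0],0.148],
    [[0,0,0],0.148],
    [[0,0,0],0.148],
    [[0.04,0,0],0],
    [[0.04,0,0],0],
    [[0.04,0,0],0],
    [[0.04,0,0],0],
    [[0.04,0,0],0],
    [[0,0,0],0],
    [[0,0,0],0]
  ]
}}

```text
t: 7.85
tool_pos: [0.5688, -0.023, 0.4694]
tool_rot: [-2.402, -2.021, 0.004]
contact_force: [0.9, 0.3, -2.0]
opening: 0.0097
grip_force: 58.5
```

```bash
cat > st.py <<'E'
from h import *
from scipy.spatial.transform import Rotation as Ro
o=ctrl.get_obs();R=Ro.from_rotvec(o['tool_rot']).as_matrix()
print('t',o['t'],'q',o['q'].round(3),'p',o['tool_pos'].round(4),'g',o['grip_force']);print(R.round(3))
print('tilt deg',np.degrees(np.arccos(-R[2,2])),'az z',np.arctan2(R[1,2],R[0,2]),'az y',np.arctan2(R[1,1],R[0,1]),'x.rz',R[2,0])
E
python3 st.py
```

```text
t 7.85 q [-1.710e-01 -1.220e-01  1.513e+00 -1.000e-03  1.755e+00  1.000e-03] p [ 0.5688 -0.023   0.4694] g 58.47603499889374
[[ 0.171  0.985 -0.004]
 [ 0.985 -0.171  0.   ]
 [-0.001 -0.004 -1.   ]]
tilt deg 0.2228026177645482 az z 3.0989561889308503 az y -0.17217350444968904 x.rz -0.000502310268017654
```

Call:
{"method": "drive_tool", "body": {
  "rows": [
    [[0,0.045,0],0],
    [[0,0.045,0],0],
    [[0,0.045,0],0],
    [[0,0.045,0],0],
    [[0,0.045,0],0],
    [[0,0.045,0],0],
    [[0,0.045,0],0],
    [[0,0.02,0],0]
  ]
}}

```text
t: 8.65
tool_pos: [0.9014, -0.0851, 0.4652]
tool_rot: [-2.406, -2.014, 0.007]
contact_force: [-0.7, -0.7, -3.3]
opening: 0.0094
grip_force: 59.2
```

Call:
{"method": "drive_tool", "body": {
  "rows": [
    [[0,0.02,0],0],
    [[0,0.02,0],0],
    [[0,0.02,0],0],
    [[0,0.02,0],0],
    [[0,0.02,0],0]
  ]
}}

```text
t: 9.15
tool_pos: [0.9527, -0.0959, 0.4565]
tool_rot: [2.387, 2.001, 0.039]
contact_force: [-1.0, 0.3, -0.3]
opening: 0.0093
grip_force: 61.3
```

```bash
python3 st.py
```

```text
t 9.15 q [-1.780e-01  1.024e+00  5.500e-02  3.000e-03  2.026e+00 -2.000e-03] p [ 0.9527 -0.0959  0.4565] g 61.320669651031494
[[ 0.174  0.984  0.036]
 [ 0.985 -0.174 -0.004]
 [ 0.002  0.037 -0.999]]
tilt deg 2.0974217394939885 az z -0.1124147907518012 az y -0.1751577928034943 x.rz 0.0022932770681524106
```

Call:
{"method": "drive_tool", "body": {
  "rows": [
    [[0,0.009,-0.005],0],
    [[0,0.009,-0.005],0],
    [[0,0.009,-0.005],0],
    [[0,0,0],0]
  ]
}}

```text
t: 9.55
tool_pos: [0.9537, -0.0967, 0.4617]
tool_rot: [2.376, 1.995, 0.057]
contact_force: [-0.3, -0.1, -2.5]
opening: 0.0094
grip_force: 61.3
```

```bash
python3 st.py
```

```text
t 9.55 q [-0.179  1.019  0.055  0.004  2.015 -0.003] p [ 0.9537 -0.0967  0.4617] g 61.3223934173584
[[ 0.173  0.984  0.053]
 [ 0.985 -0.173 -0.006]
 [ 0.004  0.053 -0.999]]
tilt deg 3.029992883851123 az z -0.10555883153267798 az y -0.1740333427255124 x.rz 0.0036116138141322855
```

Call:
{"method": "drive_tool", "body": {
  "rows": [
    [[0,0.043,-0.025],0],
    [[0,0.043,-0.025],0],
    [[0,0.043,-0.025],0],
    [[0,0.043,-0.025],0]
  ]
}}

```text
t: 9.95
tool_pos: [0.9577, -0.109, 0.5025]
tool_rot: [2.31, 1.939, 0.175]
contact_force: [-0.5, 0.1, -1.6]
opening: 0.0092
grip_force: 61.4
```

```bash
python3 st.py
```

```text
t 9.95 q [-0.193  0.978  0.055  0.015  1.942 -0.012] p [ 0.9577 -0.109   0.5025] g 61.371620893478394
[[ 0.172  0.971  0.166]
 [ 0.985 -0.172 -0.018]
 [ 0.011  0.166 -0.986]]
tilt deg 9.587587276711124 az z -0.10709099450846597 az y -0.17521236389157024 x.rz 0.011179552861435668
```

Call:
{"method": "drive_tool", "body": {
  "rows": [
    [[0.004,0.046,-0.018],0],
    [[0.004,0.046,-0.018],0],
    [[0.004,0.046,-0.018],0],
    [[0.004,0.046,-0.018],0],
    [[0.004,0.048,-0.01],0],
    [[0.004,0.048,-0.01],0],
    [[0.004,0.048,-0.01],0],
    [[0.004,0.048,-0.01],0]
  ]
}}

```text
t: 10.75
tool_pos: [0.9879, -0.1046, 0.548]
tool_rot: [2.164, 1.816, 0.398]
contact_force: [-0.0, -0.3, -1.7]
opening: 0.0092
grip_force: 61.4
```

```bash
python3 st.py
```

```text
t 10.75 q [-1.870e-01  9.420e-01  5.600e-02  3.200e-02  1.743e+00 -1.000e-03] p [ 0.9879 -0.1046  0.548 ] g 61.401411294937134
[[ 0.168  0.906  0.389]
 [ 0.985 -0.165 -0.042]
 [ 0.026  0.39  -0.921]]
tilt deg 23.000574041778894 az z -0.10701703942537401 az y -0.1799036999458854 x.rz 0.026203049673289958
```

Call:
{"method": "drive_tool", "body": {
  "rows": [
    [[0.004,0.049,-0.006],0],
    [[0.004,0.049,-0.004],0],
    [[0.004,0.049,-0.002],0],
    [[0.004,0.049,0],0],
    [[0.004,0.049,0.002],0],
    [[0.004,0.049,0.004],0],
    [[0.004,0.049,0.006],0],
    [[0.004,0.049,0.008],0],
    [[0.004,0.049,0.01],0],
    [[0.004,0.048,0.011],0]
  ]
}}

```text
t: 11.75
tool_pos: [1.0479, -0.1057, 0.567]
tool_rot: [1.961, 1.647, 0.65]
contact_force: [-0.3, -0.3, -1.8]
opening: 0.0092
grip_force: 61.4
```

```bash
python3 st.py
```

```text
t 11.75 q [-0.181  0.957  0.056  0.049  1.429  0.004] p [ 1.0479 -0.1057  0.567 ] g 61.44468069076538
[[ 0.157  0.751  0.642]
 [ 0.987 -0.148 -0.068]
 [ 0.044  0.644 -0.764]]
tilt deg 40.179161089974585 az z -0.10504969703359544 az y -0.19495127906280493 x.rz 0.04433059838708264
```

Call:
{"method": "drive_tool", "body": {
  "rows": [
    [[0.004,0.048,0.012],0],
    [[0.004,0.048,0.012],0],
    [[0,0,0],0]
  ]
}}

```text
t: 12.05
tool_pos: [1.0593, -0.1059, 0.5699]
tool_rot: [1.921, 1.613, 0.694]
contact_force: [0.4, -0.4, -1.8]
opening: 0.0095
grip_force: 61.5
```

```bash
cat >> st.py <<'E'
L=o['tool_pos']+R@np.array([-.0445,.005,.0765]);T=np.array([.531,.163,.170])
print('label',L.round(4),'TCP target',(o['tool_pos']+T-L).round(4),'delta tool',(R.T@(T-L)).round(4))
E
python3 st.py
```

```text
t 12.05 q [-0.179  0.962  0.057  0.053  1.366  0.004] p [ 1.0593 -0.1059  0.5699] g 61.45530939102173
[[ 0.154  0.713  0.684]
 [ 0.987 -0.144 -0.072]
 [ 0.048  0.686 -0.726]]
tilt deg 43.439016503014145 az z -0.10445042556356862 az y -0.1995719715167953 x.rz 0.04752004217262534
label [ 1.1083 -0.156   0.5157] TCP target [0.482  0.2131 0.2242] delta tool [ 0.2096 -0.6949 -0.1666]
```

Call:
{"method": "drive_tool", "body": {
  "rows": [
    [[0.0065,-0.0324,-0.0242],0],
    [[0.0065,-0.0324,-0.0242],0],
    [[0.0065,-0.0324,-0.0242],0],
    [[0.0065,-0.0324,-0.0242],0],
    [[0.0065,-0.0324,-0.0242],0],
    [[0.0065,-0.0324,-0.0242],0],
    [[0.0065,-0.0324,-0.0242],0],
    [[0.0065,-0.0324,-0.0242],0]
  ]
}}

```text
t: 12.85
tool_pos: [0.7743, -0.0108, 0.5419]
tool_rot: [1.92, 1.612, 0.695]
contact_force: [-1.1, 0.4, -1.0]
opening: 0.0093
grip_force: 61.4
```

```bash
python3 st.py
```

```text
t 12.85 q [-0.111  0.027  1.343  0.005  1.012  0.062] p [ 0.7743 -0.0108  0.5419] g 61.44751310348511
[[ 0.154  0.712  0.685]
 [ 0.987 -0.144 -0.072]
 [ 0.048  0.687 -0.725]]
tilt deg 43.500682706811745 az z -0.10446669133533215 az y -0.19998567465221473 x.rz 0.047724567070085655
label [ 0.8233 -0.061   0.4877] TCP target [0.4819 0.2131 0.2242] delta tool [ 0.1608 -0.4588  0.0142]
```

Call:
{"method": "drive_tool", "body": {
  "rows": [
    [[0.0065,-0.0324,-0.0242],0],
    [[0.0065,-0.0324,-0.0242],0],
    [[0.0065,-0.0324,-0.0242],0],
    [[0.0065,-0.0324,-0.0242],0],
    [[0.0065,-0.0324,-0.0242],0],
    [[0.0065,-0.0324,-0.0242],0],
    [[0.0065,-0.0324,-0.0242],0],
    [[0,0,0],0]
  ]
}}

```text
t: 13.65
tool_pos: [0.5023, 0.0798, 0.5121]
tool_rot: [1.918, 1.614, 0.699]
contact_force: [1.0, 0.5, -1.3]
opening: 0.0093
grip_force: 61.4
```

```bash
python3 st.py
```

```text
t 13.65 q [ 0.055 -0.62   1.91  -0.121  1.099  0.239] p [0.5023 0.0798 0.5121] g 61.37003302574158
[[ 0.151  0.711  0.687]
 [ 0.987 -0.143 -0.07 ]
 [ 0.049  0.688 -0.724]]
tilt deg 43.63406707154548 az z -0.10092729898913932 az y -0.19861945528529742 x.rz 0.048823706391688704
label [0.5517 0.0298 0.458 ] TCP target [0.4817 0.213  0.2241] delta tool [ 0.1143 -0.232   0.185 ]
```

Call:
{"method": "drive_tool", "body": {
  "rows": [
    [[0.0193,-0.0268,0.0108],0],
    [[0.0193,-0.0268,0.0108],0],
    [[0.0193,-0.0268,0.0108],0],
    [[0.0193,-0.0268,0.0108],0],
    [[0.0193,-0.0268,0.0108],0],
    [[0.0193,-0.0268,0.0108],0],
    [[0,0,0],0]
  ]
}}

```text
t: 14.35
tool_pos: [0.4515, 0.2128, 0.3537]
tool_rot: [1.922, 1.621, 0.687]
contact_force: [0.2, -0.4, -1.9]
opening: 0.0092
grip_force: 61.5
```

```bash
python3 st.py
```

```text
t 14.35 q [ 0.438 -0.577  2.139 -0.446  0.954  0.749] p [0.4515 0.2128 0.3537] g 61.45145773887634
[[ 0.151  0.719  0.679]
 [ 0.988 -0.14  -0.071]
 [ 0.044  0.681 -0.731]]
tilt deg 43.02791074999777 az z -0.10439164784655965 az y -0.19292856439182912 x.rz 0.0441864332130667
label [0.5003 0.1627 0.2992] TCP target [0.4822 0.2131 0.2245] delta tool [-0.0008 -0.066   0.1152]
```

Call:
{"method": "drive_tool", "body": {
  "rows": [
    [[0,-0.011,0.019],0],
    [[0,-0.011,0.019],0],
    [[0,-0.011,0.019],0],
    [[0,-0.011,0.019],0],
    [[0,-0.011,0.019],0],
    [[0,-0.011,0.019],0],
    [[0,0,0],0],
    [[0,0,0],0]
  ]
}}

```text
t: 15.15
tool_pos: [0.4852, 0.2123, 0.2323]
tool_rot: [1.92, 1.611, 0.695]
contact_force: [0.9, 0.4, -1.7]
opening: 0.0092
grip_force: 61.2
```

```bash
python3 st.py; python3 - <<'E'
from h import *
from scipy.spatial.transform import Rotation as Ro
o=ctrl.get_obs();R=Ro.from_rotvec(o['tool_rot']).as_matrix()
g=o['tool_pos']+R@[0,0,.054]
ax=[-R[:,0],R[:,1],-R[:,2]]; P=[]
for x,z in ((-.055,0),(.055,0),(.055,.05),(.035,.05),(.035,.07),(-.055,.07)): P.append(g+ax[0]*(x+.0045)+ax[1]*.005+ax[2]*(z-.0475))
out=[]
for n,(x0,y0,x1,y1) in (('scene',(190,190,330,310)),('top',(180,100,280,250))):
    d=grab(n); S=4; p=proj(d,P)
    c=cv2.resize(d['image'][y0:y1,x0:x1],None,fx=S,fy=S,interpolation=cv2.INTER_CUBIC)
    cv2.polylines(c,[((p-[x0,y0]+.5)*S).round().astype(int)],True,(0,0,255),1)
    cv2.imwrite(f'pics/f_{n}.png',c)
E
```

```text
t 15.15 q [ 0.403 -0.382  2.216 -0.553  0.692  0.897] p [0.4852 0.2123 0.2323] g 61.233651638031006
[[ 0.155  0.712  0.685]
 [ 0.987 -0.145 -0.072]
 [ 0.048  0.687 -0.725]]
tilt deg 43.54086247085071 az z -0.10497854435464914 az y -0.20080746264983068 x.rz 0.04788324406126365
label [0.5342 0.1621 0.1782] TCP target [0.4819 0.2132 0.2241] delta tool [-0.     -0.0081  0.0036]
```

View pics/f_scene.png

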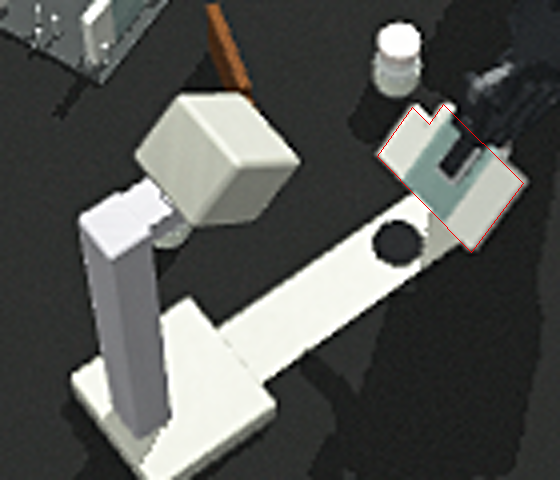

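View pics/f_top.png

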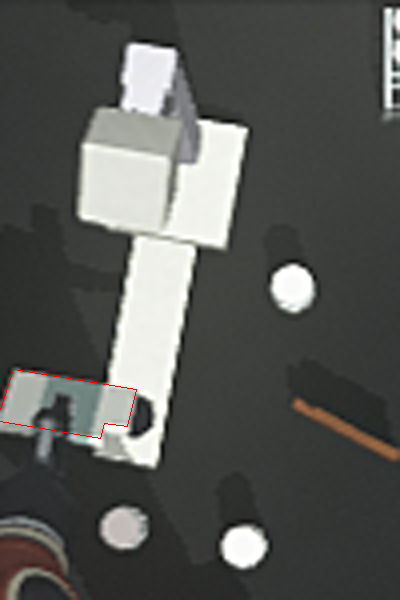

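The predicted outline matches the held plate in both views, with the notched end over the disc and the label side facing the lens. I'll take out the last 9 mm and check that it is still.

Call:
{"method": "drive_tool", "body": {
  "rows": [
    [[0,-0.004,0.002],0],
    [[0,-0.004,0.002],0],
    [[0,0,0],0],
    [[0,0,0],0],
    [[0,0,0],0],
    [[0,0,0],0],
    [[0,0,0],0],
    [[0,0,0],0]
  ]
}}

```text
t: 16.05
tool_pos: [0.4815, 0.2135, 0.223]
tool_rot: [1.92, 1.613, 0.695]
contact_force: [-0.3, -0.2, -1.5]
opening: 0.0095
grip_force: 61.2
```

```bash
python3 st.py; python3 -c "
from station import ctrl
print(abs(ctrl.get_obs()['dq']).max()); print(ctrl.finish_job())"
```

```text
t 16.05 q [ 0.409 -0.376  2.229 -0.568  0.68   0.919] p [0.4815 0.2135 0.223 ] g 61.232603788375854
[[ 0.154  0.712  0.685]
 [ 0.987 -0.144 -0.072]
 [ 0.048  0.687 -0.725]]
tilt deg 43.497649452006335 az z -0.1044411748630663 az y -0.19983990802192422 x.rz 0.04766413353242327
label [0.5306 0.1634 0.1688] TCP target [0.4819 0.2131 0.2242] delta tool [-0.0003  0.0012 -0.0006]
0.0014234352301505904
the job is handed in; nothing more can be done
None
```

I handed the job in at about 16 s with the coded plate held still, its label about 1 mm from the read point by my measurement and turned up about 43° towards the lens; no verdict came back, and at the stretch used to tilt the tool, joint 3 read 0.055 against its listed minimum of 0.06.

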